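# Seat a wooden blank in a corner jig

### The job

Using closed fingertips only, push the pale lime-wood block gently across the jig board until its long side lies flat against the aluminium rail, then slide it along the rail into the corner pocket until it is fully home, touching both the rail and the dark end stop. Keep it flat on the board the whole way, never pinching or lifting it, leave the dark walnut block and the other things where they are, and finish clear of everything.

Things in the scene. Friction and masses are not known exactly. Their poses are not given: they have to be found in the camera images.
- corner_jig: Corner jig fixed to the table: smooth plywood board 200 (x) x 360 (y) x 12 mm, origin at the centre of its underside. Its own axes: x across the board to the rail (far side), y along the rail, away from the end stop (which is at the right seen from the robot). Rail, stop and a brass keeper strip form a corner pocket 39 mm wide and 40 mm long, open to +y.
- rail_face (a point): Aluminium rail, 20 mm thick, 15 mm high above the board, from y = -160 to +170 mm in the jig's frame. This point is on the face that the block slides on, at the board's top: x = +75, y = 0, z = +12 mm in the jig's frame; axes as the jig's.
- pocket_corner (a point): Inner corner of the pocket, where the rail face (x = +75 mm in the jig's frame), the face of the dark wooden end stop (y = -150 mm; stop 15 mm high, 20 mm thick) and the board's top (z = +12 mm) meet; axes as the jig's. A block fully home has its centre 17 mm from the rail face and 36 mm from the stop face.
- keeper_end (a point): Low brass keeper strip, 14 mm wide, only 7 mm high above the board, parallel to the rail from the stop to this point: x = +36, y = -110, z = +12 mm in the jig's frame, on the keeper's inner face at the board's top. From here a brass lead-in of the same height flares away from the rail to y = -95 mm and x = +16 mm.
- pale_block: Loose pale lime-wood block, 34 (x) x 72 (y) x 18 mm high, about 50 g, origin at the centre of its underside; it lies on the jig board about 75 to 125 mm (centre to rail face) short of the rail, long side roughly along the rail. Fully home it stands out of the pocket by about half its length, and 11 mm higher than the keeper, so it can be pushed above the keeper too.
- dark_block: Loose dark walnut block, 40 (x) x 58 (y) x 26 mm high, about 90 g, origin at the centre of its underside; it lies on the jig board beside the pale block, on either side of it (some 110 mm between centres), clear of the rail by 45 mm or more. To be left alone.
- eraser: Blue and white eraser on the table, 21 x 42 x 12 mm, origin under its centre. Leave alone.
- sanding_block: Cork sanding block on the table, 60 x 108 x 36 mm, origin under its centre. Leave alone.
- screwdriver: Screwdriver with orange handle on the table, 165 mm long, 22 mm high, origin under its centre. Leave alone.
- pencil: Red carpenter's pencil on the table, 124 mm long, 8 mm high, origin under its centre. Leave alone.
Mind the look-alikes: they are no part of the job. Leave any blue, pink or turquoise look-alike of the pale_block alone.

How it is judged:
On the way, in this order (a step that is already met when the one before it is completed fails the run):
1. the pale block's long side lies against the rail (within about 4 mm and 0.1 rad), clear of the pocket (x of pale_block in the frame of corner_jig above 0.054 m and angle between the y axis of pale_block and the y axis of corner_jig, either way round below 0.1 rad and y of pale_block in the frame of corner_jig above -0.075 m), for 0.1 s.
2. the pale block is in the corner pocket, against rail and stop (within 3 mm) (x of pale_block in the frame of corner_jig between 0.055 and 0.061 m and y of pale_block in the frame of corner_jig between -0.117 and -0.111 m and z of pale_block in the frame of corner_jig below 0.015 m and angle between the y axis of pale_block and the y axis of corner_jig, either way round below 0.06 rad and angle between pale_block's own z axis and vertical below 0.06 rad), for 0.2 s.
At the end, for the whole second after the job is handed in: The pale block lies flat in the corner pocket within 3 mm of touching both the rail and the end stop, parallel to the rail within 0.06 rad, at rest; the dark block is within 12 mm and the other listed things within 20 mm of where they were (all of step 2 and linear speed of pale_block below 0.01 m/s and z of dark_block in the frame of corner_jig below 0.016 m and distance of dark_block from where it was at the start of the episode below 0.012 m and distance of each of eraser, sanding_block, screwdriver, pencil from where it was at the start of the episode below 0.02 m).
It fails at once if the pale block is lifted more than 6 mm off the board or tipped by more than 0.25 rad (z of pale_block in the frame of corner_jig above 0.018 m or angle between pale_block's own z axis and vertical above 0.25 rad).
It fails at once if the fingers press on the pale block with more than 25 N (as in pinching it) (contact force between the fingers and pale_block above 25 N).
It fails at once if the dark block is shifted more than 12 mm (distance of dark_block from where it was at the start of the episode above 0.012 m).
It fails at once if one of the things on the table is shifted more than 20 mm (distance of any of eraser, sanding_block, screwdriver, pencil from where it was at the start of the episode above 0.02 m).
It also fails if it takes over 53 s, if anything falls off the work surface, if the arm or the gripper's body presses on something with over 40 N, if the wrist force passes 120 N, or if a joint passes its speed limit or range.

### The arm

A 6-joint arm with a two-finger parallel gripper is mounted at the origin on a cart in front of the work surface, level with it; the furniture and walls round the work are solid. World frame = base frame: x ahead of the robot, y to its left, z up, the work surface at z = 0. Lengths are in m, angles in rad, forces in N, time in s.
With the tool pointing down it reaches from about 0.3 to 0.875 m from the base axis. Payload 6.4 kg.
Tool frame: the origin (TCP) lies at the very end of the fingers, on their centre line; the grasp point (between the pads) lies 19 mm behind it (tcp_to_grasp is the distance from the TCP to the grasp point, in m); z points along the fingers, y is the line along which they close (so a half turn about z gives the same grasp; the last joint's range is limited). The gripper opens to 85 mm and grips with 20 to 120 N. Pads are 22 mm wide; open, the fingers measure 114 mm over their backs; the gripper's body (76 mm by 85 mm) begins 54 mm behind the grasp point. The pads swing forward as they close: fully open they stand 13 mm farther back than shut.
Start: joints at [0.918, 0.181, 1.607, -0, 1.354, -0.206], TCP at [0.248, 0.519, 0.231] pointing down, gripper open.
Joint ranges: [-2.99, 2.99], [-0.89, 2.07], [0.3, 2.58], [-1.14, 4.28], [0, 2.63], [-3.12, 3.12]. Speed limits (rad/s): [2.57, 2.57, 3.01, 3.14, 3.14, 3.14].

### API

Orientations are given as a 3x3 rotation matrix whose columns are the frame's x, y, z axes.
In Python, from rig import observe, get_image, camera_params, job_done, tcp_to_grasp gives the robot as it stands.
- The arm moves only by the tool play_rows, never from a script. Its argument "steps" is one flat list of numbers, 7 for each row, row after row: the shift along the tool's x, y, z in units of 50 mm (1.0 is 50 mm), then the turn, a rotation vector about the tool's x, y, z in units of 8 degrees (1.0 is 8 degrees), then the finger opening in mm, from 0 to 85.4. A call has 1 to 12 rows; each row shifts and turns the commanded pose from where the row before left it, along the tool's axes as they then stand; what a row does not reach is not made up. A row lasts 1/10 s, in which the tool goes at most 50 mm and 8.59 degrees, less where a joint would pass 70% of its speed; a pose out of reach is approached as far as the arm can. A call is refused whole if a number of a shift passes 1 or a number of a turn 1, either way. A call with a gripper value outside its range is refused whole. The fingers move at their own pace and stop on an object; the grip force is fixed at half the most. Time passes only in rows, so rows that do not move let the fingers close. It gives the time, the measured TCP pose, the force, the opening and the grip force at its end, in the units of the state.
- observe(): the state, without advancing time (a new reading comes with each control period).
- get_image(name): name is "scene" or "top" or "wrist"; returns the picture (420x560x3 uint8, blue, green, red); there is no depth.
- camera_params(name): a dict with "K" (3x3 intrinsics, pixels), "eye" and "attitude" of the camera in the world. Camera axes: x right, y down, z forward; pixel columns grow to the right and rows downward; lengths in m; the calibration is good to about 2 mm. A picture is of the moment at which its call begins: read the wrist's pose just before it. camera_params takes no time and is no camera call; for the wrist camera it gives the pose at the moment of the call.
- job_done(): hands the job in; it is judged then, once.
The state is a dict: "clock": time; "qpos": joint angles; "joint_velocities": joint speeds; "effort": joint torques, N m; "tool_pos": TCP position; "ee_rot": TCP orientation; "wrist_force": force on the tool from outside, world axes, zero at the start; "torque": the same for the moment, N m; "opening": finger opening in m; "gripper_force": force on a finger pad.
Only numpy, scipy, OpenCV 4.12 (cv2) and the standard library are available. Lean on these libraries where they do the work, as an engineer would, in place of code of your own. Each camera call takes 0.05 s, during which the arm holds its last target. There are 200 camera calls.

## Working session

There is one attempt and no reset: what is moved stays moved. The work goes in short steps, Python scripts to look and compute and a tool call to move; the robot and the scene stay as the last step left them, time stands still between calls to the robot, and variables do not carry over. Pictures are saved under pics/ and viewed, at most 12 in all, crops included, and the job is handed in when it is done.

Besides the shell and the picture viewer there is one more tool, called as a command line: name --argument value ..., lists and objects as JSON in quotes. play_rows: Moves the arm, as the interface text tells. Its arguments: {"type":"object","properties":{"steps":{"type":"array","items":{"type":"number"}}},"required":["steps"]}

```bash
ls; mkdir -p pics; python3 - <<'E'
from rig import *
import cv2,numpy as np
s=observe();print(s['clock'],s['tool_pos'],s['ee_rot'],s['opening'],tcp_to_grasp)
for n in ("scene","top"):
    im=get_image(n);cv2.imwrite(f"pics/{n}0.png",im)
    c=camera_params(n);print(n,c)
E
```

```text
pics
0.0 [0.24808786 0.51811321 0.23039563] [[-9.01840726e-01  4.32067349e-01 -1.05451483e-03]
 [ 4.32068489e-01  9.01839743e-01 -1.37813243e-03]
 [ 3.55557360e-04 -1.69847858e-03 -9.99998494e-01]] 0.08566735897377135 0.0187
scene {'K': array([[518.83129841,   0.        , 277.25287269],
       [  0.        , 518.83129841, 202.87071611],
       [  0.        ,   0.        ,   1.        ]]), 'eye': array([-0.27517061, -1.14067211,  0.66776146]), 'attitude': array([[ 0.80973018, -0.22814588,  0.54063526],
       [-0.58666944, -0.33435796,  0.73757964],
       [ 0.01248994, -0.91441468, -0.40458595]])}
top {'K': array([[448.69914701,   0.        , 277.84537465],
       [  0.        , 448.69914701, 208.4793877 ],
       [  0.        ,   0.        ,   1.        ]]), 'eye': array([ 0.39528723, -0.04806718,  1.14498552]), 'attitude': array([[-0.02398449, -0.99413128,  0.10548815],
       [-0.99927496,  0.02696109,  0.02688228],
       [-0.02956859, -0.10476691, -0.99405714]])}
```

View pics/scene0.png

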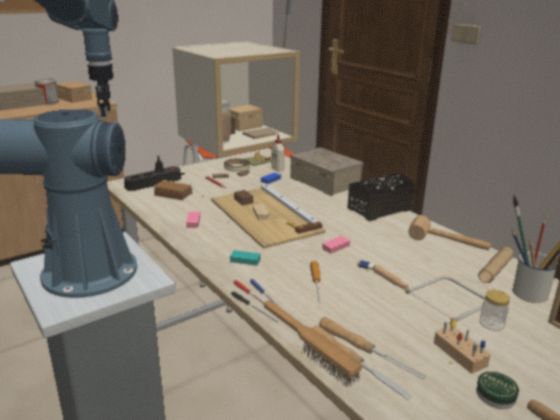

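View pics/top0.png

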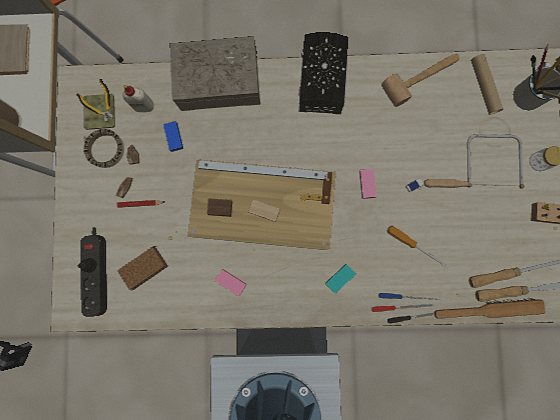

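The pale block is in the top view at (264,210). The possible look-alikes are pink at (231,281) and (368,183), turquoise at (340,278) and blue at (173,136). The walnut block is at (219,207), the end stop at (327,187), the keeper at (312,197), and the rail runs from (198,165) to (328,176). I choose the pale block on the board and will check it in one close crop.

```bash
python3 - <<'E'
import cv2
im=cv2.imread("pics/top0.png")
cv2.imwrite("pics/crop1.png",cv2.resize(im[150:255,180:345],None,fx=4.8,fy=4.8,interpolation=cv2.INTER_CUBIC))
im=cv2.imread("pics/scene0.png")
cv2.imwrite("pics/crop2.png",cv2.resize(im[175:250,205:330],None,fx=6,fy=6,interpolation=cv2.INTER_CUBIC))
E
```

```text
(no output)
```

View pics/crop1.png

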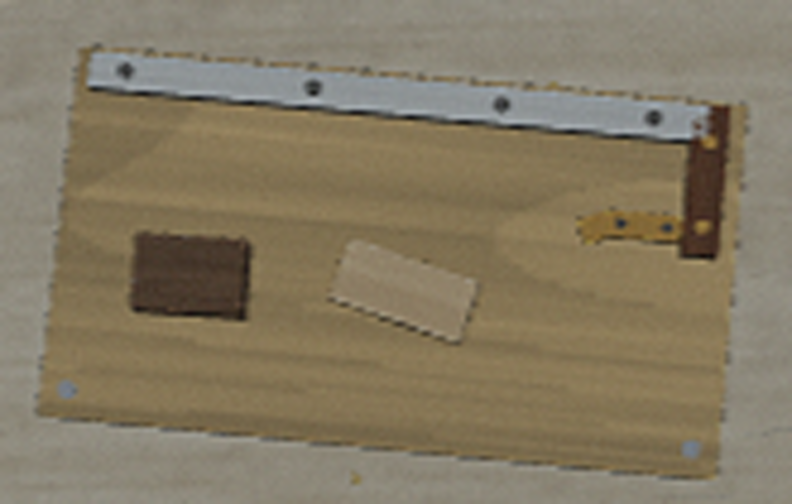

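View pics/crop2.png

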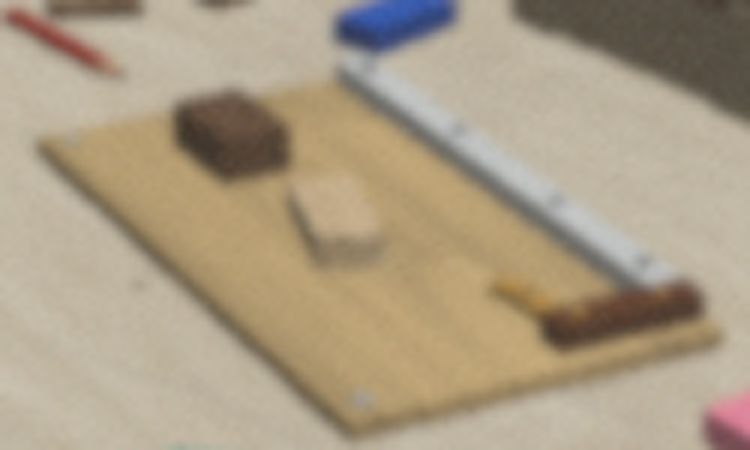

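The crops confirm the choice. In crop1 the pale block's top corners are near (348,240), (478,283), (458,342) and (330,298). It is turned about 13° relative to the rail, and the dark block is to its left. Next I work out rough positions.

```bash
cat > h.py <<'E'
import numpy as np,cv2
from rig import *
def ray(c,px):
    d=np.array(c['attitude'])@np.linalg.inv(c['K'])@np.array([px[0],px[1],1.]);return np.array(c['eye']),d
def cast(c,px,z):
    e,d=ray(c,px);return e+d*(z-e[2])/d[2]
def fit2(J,W):  # rigid 2D: W = R J + t
    J=np.array(J,float);W=np.array(W,float);a=J-J.mean(0);b=W-W.mean(0)
    th=np.arctan2((a[:,0]*b[:,1]-a[:,1]*b[:,0]).sum(),(a*b).sum())
    R=np.array([[np.cos(th),-np.sin(th)],[np.sin(th),np.cos(th)]]);t=W.mean(0)-R@J.mean(0)
    return th,t,np.linalg.norm(a@R.T-b,axis=1)
def tri(c1,p1,c2,p2):
    e1,d1=ray(c1,p1);e2,d2=ray(c2,p2)
    s=np.linalg.lstsq(np.c_[d1,-d2],e2-e1,rcond=None)[0];return (e1+s[0]*d1+e2+s[1]*d2)/2
E
python3 - <<'E'
from h import *
c=camera_params("top");sc=camera_params("scene")
P=lambda x,y:(180+(x+.5)/4.8-.5,150+(y+.5)/4.8-.5)
Q=lambda x,y:(205+(x+.5)/6-.5,175+(y+.5)/6-.5)
B=[cast(c,P(*p),.012)[:2] for p in [(38,413),(717,477),(746,105),(82,47)]]
th,t,r=fit2([(-.1,.18),(-.1,-.18),(.1,-.18),(.1,.18)],B);print('jig',th,t,r)
K=np.array([cast(c,P(*p),.030)[:2] for p in [(348,240),(478,283),(458,342),(330,298)]])
print('block',K,K.mean(0)); R=np.array([[np.cos(th),-np.sin(th)],[np.sin(th),np.cos(th)]])
print('in jig',(K-t)@R,(K.mean(0)-t)@R)
D=np.array([cast(c,P(*p),.038)[:2] for p in [(135,233),(249,240),(246,320),(131,311)]]);print('dark jig',(D-t)@R,D.mean(0))
print('heights: block',tri(c,P(403,290),sc,Q(338,208)),'board fr corner',tri(c,P(717,477),sc,Q(352,436)))
E
```

```text
jig -0.11843381415927326 [0.52938475 0.02348514] [0.00113238 0.00114664 0.00167334 0.00172608]
block [[ 0.53774752  0.04614519]
 [ 0.51330834 -0.02126454]
 [ 0.48278682 -0.01012816]
 [ 0.50753868  0.05609495]] [0.51034534 0.01771186]
in jig [[ 0.00562674  0.02348944]
 [-0.0106763  -0.04633575]
 [-0.04229986 -0.03888372]
 [-0.02554612  0.02980011]] [-0.01822389 -0.00798248]
dark jig [[-1.72485825e-03  1.33764833e-01]
 [ 1.97030956e-05  7.40499391e-02]
 [-4.16282243e-02  7.12150922e-02]
 [-4.24583607e-02  1.31327206e-01]] [0.52020872 0.12788999]
heights: block [0.51216764 0.01733386 0.02710766] board fr corner [ 0.41052267 -0.14422126  0.00372786]
```

play_rows --steps '[0, 0, 0, 0, 0, -0.78, 0, 0, 0, 0, 0, 0, -0.78, 0, 0, 0, 0, 0, 0, -0.78, 0, -0.4, -0.7, 0, 0, 0, 0, 0, -0.4, -0.7, 0, 0, 0, 0, 0, -0.4, -0.7, 0, 0, 0, 0, 0, -0.4, -0.7, 0, 0, 0, 0, 0, -0.4, -0.7, 0, 0, 0, 0, 0, -0.4, -0.7, 0, 0, 0, 0, 0, -0.4, -0.7, 0, 0, 0, 0, 0, -0.4, -0.7, 0, 0, 0, 0, 0, -0.4, -0.7, 0, 0, 0, 0, 0]'

```text
clock: 1.3
tool_pos: [0.3895, 0.1827, 0.2311]
ee_rot: [[-0.993, 0.12, -0.0], [0.12, 0.993, -0.0], [0.0, -0.0, -1.0]]
wrist_force: [0.5, -0.0, 0.2]
opening: -0.0001
gripper_force: 0.0
```

play_rows --steps '[-0.4, -0.7, 0, 0, 0, 0, 0, -0.4, -0.7, 0, 0, 0, 0, 0, -0.4, -0.7, 0, 0, 0, 0, 0, -0.3, -0.6, 0, 0, 0, 0, 0, -0.1, -0.2, 0, 0, 0, 0, 0, 0, 0, 0, 0, 0, 0, 0, 0, 0, 0, 0, 0, 0, 0]'

```text
clock: 2.0
tool_pos: [0.4509, 0.0316, 0.231]
ee_rot: [[-0.993, 0.12, -0.001], [0.12, 0.993, 0.001], [0.001, 0.001, -1.0]]
wrist_force: [1.2, -0.3, -0.2]
opening: -0.0001
gripper_force: 0.0
```

```bash
python3 - <<'E'
from h import *
s=observe();print(s['clock'],s['tool_pos'],s['ee_rot'],s['opening'],s['wrist_force'])
c=camera_params("wrist");np.save("w1.npy",c,allow_pickle=True);im=get_image("wrist");cv2.imwrite("pics/wrist1.png",im);print(c)
E
```

```text
2.0 [0.45093643 0.03156357 0.23095464] [[-9.92790113e-01  1.19862048e-01 -9.39084857e-04]
 [ 1.19861330e-01  9.92790332e-01  7.86482116e-04]
 [ 1.02658372e-03  6.68251708e-04 -9.99999250e-01]] -0.00013047569924084376 [ 1.15371465 -0.28611573 -0.17838835]
{'K': array([[304.67650318,   0.        , 282.03913908],
       [  0.        , 304.67650318, 211.37751984],
       [  0.        ,   0.        ,   1.        ]]), 'eye': array([0.37389658, 0.0409772 , 0.37339841]), 'attitude': array([[ 0.12008228,  0.94480357,  0.3048384 ],
       [ 0.99276165, -0.11494062, -0.03482757],
       [ 0.0021331 ,  0.30681405, -0.95176709]])}
```

View pics/wrist1.png

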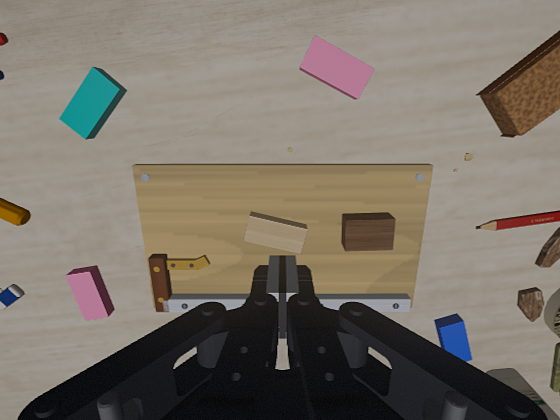

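The wrist picture, with the robot side at the top, shows the pale block at (276,232) and the dark block at (368,231). The rail's near edge lies along row 295, the stop is at (160,282) and the keeper at (188,262). I enlarge it to get the corners.

```bash
python3 - <<'E'
import cv2
im=cv2.imread("pics/wrist1.png")
cv2.imwrite("pics/crop3.png",cv2.resize(im[155:315,125:325],None,fx=4,fy=4,interpolation=cv2.INTER_CUBIC)[:600])
cv2.imwrite("pics/crop3.png",cv2.resize(im[165:314,130:330],None,fx=4,fy=4,interpolation=cv2.INTER_CUBIC))
E
```

```text
(no output)
```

View pics/crop3.png

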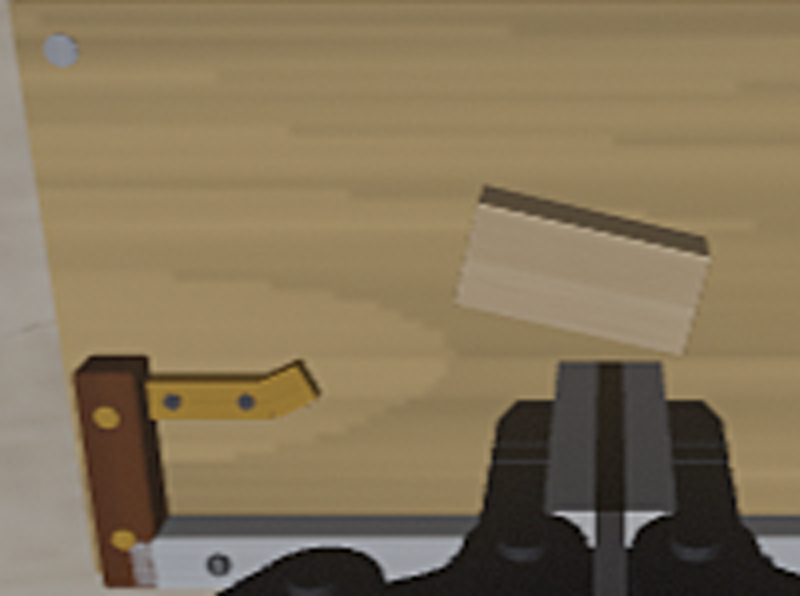

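```bash
python3 - <<'E'
from h import *
c=np.load("w1.npy",allow_pickle=True).item();ct=camera_params("top")
P=lambda x,y:(130+(x+.5)/4-.5,165+(y+.5)/4-.5)
T=lambda x,y:(180+(x+.5)/4.8-.5,150+(y+.5)/4.8-.5)
cor=cast(c,P(168,516),.012);r2=cast(c,P(495,516),.012);r3=cast(c,P(760,516),.012)
nl=cast(c,(432.5,164),.012);nr=cast(c,(133.5,164),.012)
print('corner',cor,r2,r3,'near',nl,nr)
J=[(.075,-.150),(-.1,.18),(-.1,-.18)];th,t,r=fit2(J,[cor[:2],nl[:2],nr[:2]]);print('jig',th,t,r)
R=np.array([[np.cos(th),-np.sin(th)],[np.sin(th),np.cos(th)]])
for p in(r2,r3,cor): print((p[:2]-t)@R)
K=np.array([cast(c,P(*p),.030)[:2] for p in [(684,354),(456,302),(480,205),(708,256)]])
k=(K-t)@R;print('block jig',k,k.mean(0));d=(k[0]+k[3]-k[1]-k[2]);print('yaw',-np.arctan2(d[0],d[1]))
for a,b in zip([(684,354),(456,302),(480,205),(708,256)],[(348,240),(478,283),(458,342),(330,298)]): print(tri(c,P(*a),ct,T(*b)))
s=observe()['tool_pos'];print('tcp jig',(s[:2]-t)@R)
E
```

```text
corner [ 0.58846737 -0.13588776  0.012     ] [ 0.60200613 -0.02524278  0.012     ] [0.612991   0.06453061 0.012     ] near [0.45252409 0.21230051 0.012     ] [ 0.40979259 -0.13997393  0.012     ]
jig -0.12099571342243624 [0.53099176 0.02341819] [0.00175994 0.0020878  0.00322828]
[ 0.0763686  -0.03973372]
[0.07643744 0.05070921]
[ 0.07628374 -0.15120391]
block jig [[ 0.00698521  0.02233443]
 [-0.01049104 -0.04761036]
 [-0.04174872 -0.03928546]
 [-0.02550298  0.02894572]] [-0.01768938 -0.00890392]
yaw -0.2393717905904005
[0.53657127 0.04503614 0.03854717]
[ 0.51267142 -0.02148555  0.03542165]
[ 0.48257985 -0.00998111  0.03604207]
[0.50688831 0.05526091 0.03594434]
tcp jig [-0.08056728 -0.00124215]
```

play_rows --steps '[0, -0.16, 0.6, 0, 0, 0, 0, 0, 0, 0.8, 0, 0, 0, 0, 0, 0, 0.8, 0, 0, 0, 0, 0, 0, 0.8, 0, 0, 0, 0, 0, 0, 0.6, 0, 0, 0, 0, 0, 0, 0.4, 0, 0, 0, 0, 0, 0, 0.2, 0, 0, 0, 0, 0, 0, 0.06, 0, 0, 0, 0, 0, 0, 0, 0, 0, 0, 0, 0, 0, 0, 0, 0, 0, 0]'

```text
clock: 3.05
tool_pos: [0.4515, 0.0229, 0.0194]
ee_rot: [[-0.993, 0.119, 0.002], [0.119, 0.993, -0.0], [-0.002, -0.0, -1.0]]
wrist_force: [-0.1, 0.1, 1.0]
opening: -0.0001
gripper_force: 0.0
```

play_rows --steps '[-0.1, 0, 0, 0, 0, 0, 0, -0.15, 0, 0, 0, 0, 0, 0, -0.1, 0, 0, 0, 0, 0, 0, -0.08, 0, 0, 0, 0, 0, 0, -0.08, 0, 0, 0, 0, 0, 0, -0.08, 0, 0, 0, 0, 0, 0, -0.08, 0, 0, 0, 0, 0, 0, -0.08, 0, 0, 0, 0, 0, 0, -0.08, 0, 0, 0, 0, 0, 0, -0.08, 0, 0, 0, 0, 0, 0, -0.08, 0, 0, 0, 0, 0, 0, -0.08, 0, 0, 0, 0, 0, 0]'

```text
clock: 4.25
tool_pos: [0.5039, 0.0164, 0.0183]
ee_rot: [[-0.993, 0.12, -0.0], [0.12, 0.993, 0.0], [0.0, -0.0, -1.0]]
wrist_force: [-0.1, -0.0, -0.4]
opening: 0.0002
gripper_force: 0.1
```

```bash
python3 - <<'E'
from h import *
s=observe();print(s['clock'],s['tool_pos'],s['wrist_force'])
c=camera_params("wrist");np.save("w2.npy",c,allow_pickle=True);im=get_image("wrist")
t=get_image("top")
a=cv2.resize(im[200:350,200:400],None,fx=3,fy=3,interpolation=cv2.INTER_CUBIC)
b=cv2.resize(t[150:255,240:345],(450,450),interpolation=cv2.INTER_CUBIC)
cv2.imwrite("pics/p2full.png",im);cv2.imwrite("pics/p2.png",cv2.resize(np.hstack([im[:420],cv2.resize(b,(420,420))]),(800,343)))
E
```

```text
4.25 [0.50392991 0.01635342 0.01826233] [-0.07231225 -0.00953843 -0.43451097]
```

View pics/p2.png

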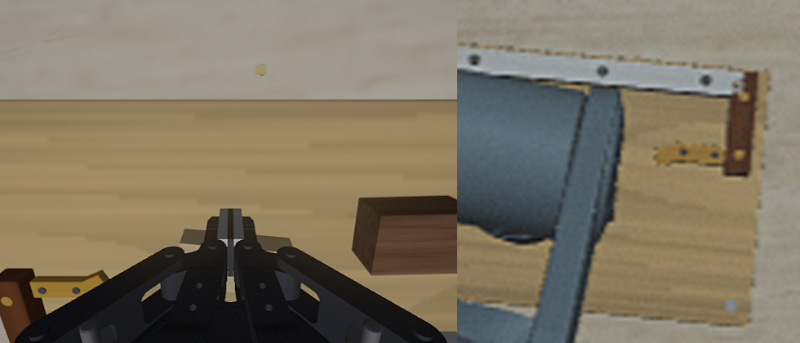

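The pale block sits squarely behind the tips, centred on the tool, and the walnut block is clear. I keep pushing towards the rail.

play_rows --steps '[-0.08, 0, 0, 0, 0, 0, 0, -0.08, 0, 0, 0, 0, 0, 0, -0.08, 0, 0, 0, 0, 0, 0, -0.08, 0, 0, 0, 0, 0, 0, -0.08, 0, 0, 0, 0, 0, 0, -0.08, 0, 0, 0, 0, 0, 0, -0.08, 0, 0, 0, 0, 0, 0, -0.08, 0, 0, 0, 0, 0, 0, -0.08, 0, 0, 0, 0, 0, 0, -0.08, 0, 0, 0, 0, 0, 0, -0.06, 0, 0, 0, 0, 0, 0, -0.04, 0, 0, 0, 0, 0, 0]'

```text
clock: 5.55
tool_pos: [0.5486, 0.0109, 0.0183]
ee_rot: [[-0.993, 0.12, 0.0], [0.12, 0.993, -0.0], [-0.0, -0.0, -1.0]]
wrist_force: [-1.3, 0.3, 0.3]
opening: -0.0002
gripper_force: 0.2
```

play_rows --steps '[-0.04, 0, 0, 0, 0, 0, 0, -0.04, 0, 0, 0, 0, 0, 0, 0, 0, 0, 0, 0, 0, 0]'

```text
clock: 5.85
tool_pos: [0.5526, 0.0104, 0.0183]
ee_rot: [[-0.993, 0.12, 0.0], [0.12, 0.993, -0.0], [-0.0, -0.0, -1.0]]
wrist_force: [-0.9, 0.4, 0.1]
opening: -0.0003
gripper_force: 0.0
```

play_rows --steps '[-0.02, 0, 0, 0, 0, 0, 0, -0.02, 0, 0, 0, 0, 0, 0, 0, 0, 0, 0, 0, 0, 0]'

```text
clock: 6.15
tool_pos: [0.5544, 0.0103, 0.0183]
ee_rot: [[-0.993, 0.12, 0.0], [0.12, 0.993, -0.0], [-0.0, -0.0, -1.0]]
wrist_force: [0.3, 0.2, 0.6]
opening: -0.0004
gripper_force: 0.0
```

play_rows --steps '[-0.02, 0, 0, 0, 0, 0, 0, -0.02, 0, 0, 0, 0, 0, 0, -0.02, 0, 0, 0, 0, 0, 0, 0, 0, 0, 0, 0, 0, 0]'

```text
clock: 6.55
tool_pos: [0.5575, 0.0099, 0.0183]
ee_rot: [[-0.993, 0.12, 0.0], [0.12, 0.993, -0.0], [-0.0, -0.0, -1.0]]
wrist_force: [-0.2, -0.1, 0.1]
opening: -0.0003
gripper_force: 0.0
```

play_rows --steps '[-0.02, 0, 0, 0, 0, 0, 0, -0.02, 0, 0, 0, 0, 0, 0, 0, 0, 0, 0, 0, 0, 0]'

```text
clock: 6.85
tool_pos: [0.5584, 0.0098, 0.0181]
ee_rot: [[-0.993, 0.12, -0.002], [0.12, 0.993, 0.0], [0.002, 0.0, -1.0]]
wrist_force: [-3.9, 0.5, 2.6]
opening: 0.0001
gripper_force: 2.2
```

play_rows --steps '[-0.02, 0, 0, 0, 0, 0, 0, 0, 0, 0, 0, 0, 0, 0, 0, 0, 0, 0, 0, 0, 0]'

```text
clock: 7.15
tool_pos: [0.5584, 0.0099, 0.0179]
ee_rot: [[-0.993, 0.12, -0.004], [0.12, 0.993, 0.0], [0.004, 0.0, -1.0]]
wrist_force: [-7.1, 0.6, 5.7]
opening: 0.0
gripper_force: 3.8
```

```bash
python3 - <<'E'
from h import *
im=get_image("wrist");c=camera_params("wrist")
sc=get_image("scene")
a=cv2.resize(im[200:400,150:410],None,fx=1.8,fy=1.8,interpolation=cv2.INTER_CUBIC)
b=cv2.resize(sc[165:255,215:330],None,fx=4,fy=4,interpolation=cv2.INTER_CUBIC)[:360]
b=b[:,-330:]
cv2.imwrite("pics/p3.png",np.hstack([a,b]))
E
```

```text
(no output)
```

View pics/p3.png

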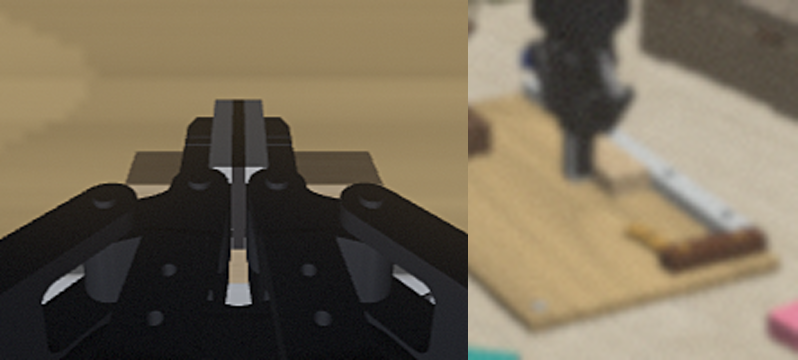

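The block is parallel to the rail and pressed on it (7 N), and it stands proud of the tool on both sides. Next I go around to its +y end.

play_rows --steps '[0.1, 0, 0, 0, 0, 0, 0, 0.2, 0, 0, 0, 0, 0, 0, 0.3, 0, 0, 0, 0, 0, 0, 0, 0, -0.5, 0, 0, 0, 0, 0, 0, -0.5, 0, 0, 0, 0, 0, 0, -0.3, 0, 0, 0, 0, 0, 0.5, 0, 0, 0, 0, 0, -0.36, 0.5, 0, 0, 0, 0, 0, -0.36, 0.5, 0, 0, 0, 0, 0, -0.37, 0, 0, 0, 0, 0, 0, 0, 0, 0, 0, 0, 0, 0]'

```text
clock: 8.35
tool_pos: [0.5954, 0.0814, 0.0838]
ee_rot: [[-0.993, 0.119, 0.003], [0.119, 0.993, -0.0], [-0.003, 0.0, -1.0]]
wrist_force: [0.7, -0.5, 0.3]
opening: 0.0001
gripper_force: 0.0
```

```bash
python3 - <<'E'
from h import *
s=observe();th,t=-0.1205,np.array([0.53099176,0.02341819])
R=np.array([[np.cos(th),-np.sin(th)],[np.sin(th),np.cos(th)]])
print(s['tool_pos'],(s['tool_pos'][:2]-t)@R*1000,s['wrist_force'])
c=camera_params("wrist");np.save("w4.npy",c,allow_pickle=True)
im=get_image("wrist");cv2.imwrite("pics/p4full.png",im);cv2.imwrite("pics/p4.png",cv2.resize(im[120:420,100:460],None,fx=2,fy=2,interpolation=cv2.INTER_CUBIC))
E
```

```text
[0.59537131 0.08141286 0.08375562] [56.94125883 65.31310243] [ 0.72377815 -0.53039188  0.28691651]
```

View pics/p4.png

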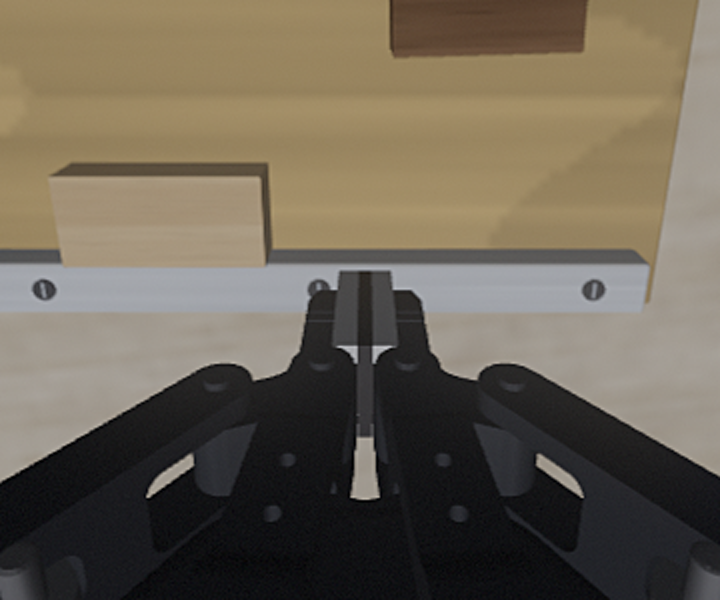

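The block lies flush along the rail; its +y end is at about crop (267,220). Now I place the tip relative to the rail from this view.

```bash
python3 - <<'E'
from h import *
th,t=-0.1205,np.array([0.53099176,0.02341819])
R=np.array([[np.cos(th),-np.sin(th)],[np.sin(th),np.cos(th)]])
c=np.load("w4.npy",allow_pickle=True).item()
P=lambda x,y:(100+(x+.5)/2-.5,120+(y+.5)/2-.5)
for n,p,z in[('rail base',(300,251),.012),('rail base2',(640,251),.012),('rail top',(450,267),.027),('end top near',(265,178),.030),('end top far',(266,266),.030),('other near',(51,176),.03),('other far',(63,266),.03)]:
    print(n,(cast(c,P(*p),z)[:2]-t)@R*1000)
E
```

```text
rail base [75.95571362 41.13485726]
rail base2 [ 75.89128579 171.49262584]
rail top [75.39219409 96.56839451]
end top near [40.91125107 32.23329878]
end top far [73.57350762 30.96880848]
other near [ 40.25603477 -39.74185729]
other far [ 73.60565668 -40.78868987]
```

play_rows --steps '[0, 0, 0.4, 0, 0, 0, 0, 0, 0, 0.5, 0, 0, 0, 0, 0, 0, 0.3, 0, 0, 0, 0, 0, 0, 0.11, 0, 0, 0, 0, 0, 0, 0, 0, 0, 0, 0, 0, -0.1, 0, 0, 0, 0, 0, 0, -0.1, 0, 0, 0, 0, 0, 0, -0.08, 0, 0, 0, 0, 0, 0, -0.08, 0, 0, 0, 0, 0, 0, -0.08, 0, 0, 0, 0, 0, 0, -0.08, 0, 0, 0, 0, 0, 0, -0.08, 0, 0, 0, 0, 0]'

```text
clock: 9.6
tool_pos: [0.5899, 0.051, 0.0178]
ee_rot: [[-0.993, 0.12, 0.0], [0.12, 0.993, 0.0], [-0.0, 0.0, -1.0]]
wrist_force: [1.0, 0.7, 0.6]
opening: -0.0002
gripper_force: 0.2
```

play_rows --steps '[0, -0.08, 0, 0, 0, 0, 0, 0, -0.08, 0, 0, 0, 0, 0, 0, -0.08, 0, 0, 0, 0, 0, 0, -0.08, 0, 0, 0, 0, 0, 0, -0.08, 0, 0, 0, 0, 0, 0, -0.08, 0, 0, 0, 0, 0, 0, -0.08, 0, 0, 0, 0, 0, 0, -0.08, 0, 0, 0, 0, 0, 0, -0.08, 0, 0, 0, 0, 0, 0, -0.08, 0, 0, 0, 0, 0, 0, -0.08, 0, 0, 0, 0, 0, 0, -0.08, 0, 0, 0, 0, 0]'

```text
clock: 10.8
tool_pos: [0.5841, 0.0033, 0.0178]
ee_rot: [[-0.993, 0.12, -0.0], [0.12, 0.993, -0.0], [0.0, -0.0, -1.0]]
wrist_force: [0.7, 0.9, 0.7]
opening: -0.0
gripper_force: 0.1
```

```bash
python3 - <<'E'
from h import *
s=observe();th,t=-0.1205,np.array([0.53099176,0.02341819])
R=np.array([[np.cos(th),-np.sin(th)],[np.sin(th),np.cos(th)]])
print(s['tool_pos'],(s['tool_pos'][:2]-t)@R*1000,s['wrist_force'])
im=get_image("wrist");cv2.imwrite("pics/p5.png",cv2.resize(im[160:420,60:400],None,fx=2,fy=2,interpolation=cv2.INTER_CUBIC))
E
```

```text
[0.58412782 0.00330197 0.01778709] [ 55.16889244 -13.58294025] [0.73352197 0.86647599 0.72901671]
```

View pics/p5.png

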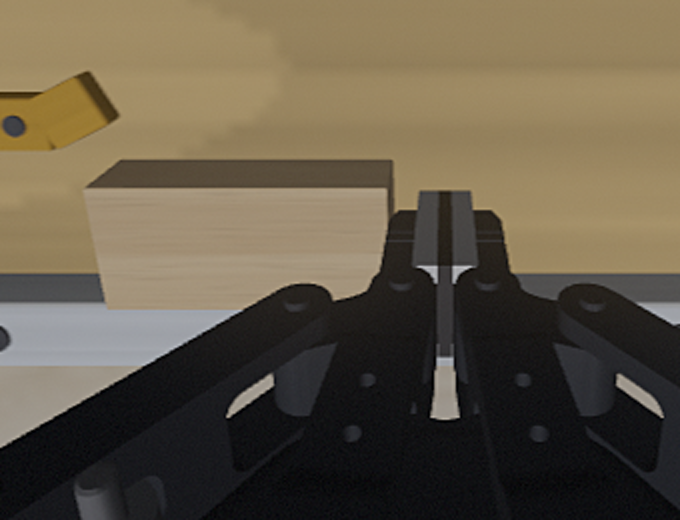

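The block is still parallel to the rail and its front clears the brass lead-in. I continue into the pocket.

play_rows --steps '[0, -0.08, 0, 0, 0, 0, 0, 0, -0.08, 0, 0, 0, 0, 0, 0, -0.08, 0, 0, 0, 0, 0, 0, -0.08, 0, 0, 0, 0, 0, 0, -0.08, 0, 0, 0, 0, 0, 0, -0.08, 0, 0, 0, 0, 0, 0, -0.08, 0, 0, 0, 0, 0, 0, -0.06, 0, 0, 0, 0, 0, 0, -0.06, 0, 0, 0, 0, 0, 0, -0.04, 0, 0, 0, 0, 0, 0, -0.04, 0, 0, 0, 0, 0]'

```text
clock: 11.95
tool_pos: [0.5796, -0.0342, 0.0178]
ee_rot: [[-0.993, 0.12, -0.0], [0.12, 0.993, 0.0], [0.0, 0.0, -1.0]]
wrist_force: [0.4, 0.5, 0.5]
opening: 0.0001
gripper_force: 0.1
```

play_rows --steps '[0, -0.04, 0, 0, 0, 0, 0, 0, -0.04, 0, 0, 0, 0, 0, 0, -0.04, 0, 0, 0, 0, 0, 0, 0, 0, 0, 0, 0, 0]'

```text
clock: 12.35
tool_pos: [0.5789, -0.0403, 0.0178]
ee_rot: [[-0.993, 0.12, -0.0], [0.12, 0.993, -0.0], [-0.0, -0.0, -1.0]]
wrist_force: [-0.0, 0.3, -0.0]
opening: 0.0
gripper_force: 0.0
```

play_rows --steps '[0, -0.04, 0, 0, 0, 0, 0, 0, -0.02, 0, 0, 0, 0, 0, 0, 0, 0, 0, 0, 0, 0]'

```text
clock: 12.65
tool_pos: [0.5785, -0.0432, 0.0178]
ee_rot: [[-0.993, 0.12, -0.0], [0.12, 0.993, -0.0], [0.0, -0.0, -1.0]]
wrist_force: [-0.5, -0.7, -0.3]
opening: -0.0002
gripper_force: 0.0
```

play_rows --steps '[0, -0.02, 0, 0, 0, 0, 0, 0, -0.02, 0, 0, 0, 0, 0, 0, 0, 0, 0, 0, 0, 0]'

```text
clock: 12.95
tool_pos: [0.5783, -0.0451, 0.0178]
ee_rot: [[-0.993, 0.12, -0.0], [0.12, 0.993, -0.0], [0.0, -0.0, -1.0]]
wrist_force: [-0.1, 0.4, -0.1]
opening: 0.0001
gripper_force: 0.0
```

play_rows --steps '[0, -0.02, 0, 0, 0, 0, 0, 0, -0.02, 0, 0, 0, 0, 0, 0, 0, 0, 0, 0, 0, 0]'

```text
clock: 13.25
tool_pos: [0.5781, -0.0471, 0.0178]
ee_rot: [[-0.993, 0.12, 0.0], [0.12, 0.993, -0.0], [-0.0, -0.0, -1.0]]
wrist_force: [0.9, 0.2, 0.8]
opening: -0.0003
gripper_force: 0.0
```

play_rows --steps '[0, -0.02, 0, 0, 0, 0, 0, 0, 0, 0, 0, 0, 0, 0]'

```text
clock: 13.45
tool_pos: [0.5779, -0.0481, 0.0178]
ee_rot: [[-0.993, 0.12, 0.0], [0.12, 0.993, -0.0], [-0.0, -0.0, -1.0]]
wrist_force: [-0.3, -0.1, -0.5]
opening: 0.0001
gripper_force: 0.0
```

play_rows --steps '[0, -0.02, 0, 0, 0, 0, 0, 0, -0.02, 0, 0, 0, 0, 0, 0, 0, 0, 0, 0, 0, 0]'

```text
clock: 13.75
tool_pos: [0.5778, -0.0487, 0.0178]
ee_rot: [[-0.993, 0.12, 0.0], [0.12, 0.993, 0.002], [0.0, 0.002, -1.0]]
wrist_force: [1.0, 5.1, 0.3]
opening: -0.0001
gripper_force: 3.1
```

play_rows --steps '[0, -0.02, 0, 0, 0, 0, 0, 0, -0.02, 0, 0, 0, 0, 0, 0, 0, 0, 0, 0, 0, 0]'

```text
clock: 14.05
tool_pos: [0.5777, -0.049, 0.0178]
ee_rot: [[-0.993, 0.12, 0.001], [0.12, 0.993, 0.004], [-0.0, 0.004, -1.0]]
wrist_force: [2.8, 12.8, -0.2]
opening: 0.0001
gripper_force: 6.6
```

It is firmly against the stop. I back off, lift and look.

play_rows --steps '[0, 0.06, 0, 0, 0, 0, 0, 0, 0.2, 0, 0, 0, 0, 0, 0, 0.3, 0, 0, 0, 0, 0, 0, 0, -0.5, 0, 0, 0, 0, 0, 0, -0.6, 0, 0, 0, 0, 0.5, 0, -0.5, 0, 0, 0, 0, 0.5, 0, -0.4, 0, 0, 0, 0, 0, 0, -0.2, 0, 0, 0, 0, 0, 0, 0, 0, 0, 0, 0, 0, 0, 0, 0, 0, 0, 0]'

```text
clock: 15.05
tool_pos: [0.5319, -0.018, 0.1277]
ee_rot: [[-0.993, 0.12, 0.001], [0.12, 0.993, -0.0], [-0.001, -0.0, -1.0]]
wrist_force: [-0.1, -0.0, -0.1]
opening: 0.0001
gripper_force: 0.0
```

```bash
python3 - <<'E'
from h import *
s=observe();print(s['tool_pos'])
c=camera_params("wrist");np.save("w6.npy",c,allow_pickle=True)
im=get_image("wrist");cv2.imwrite("pics/p6full.png",im);cv2.imwrite("pics/p6.png",cv2.resize(im[180:380,80:340],None,fx=3,fy=3,interpolation=cv2.INTER_CUBIC))
E
```

```text
[ 0.53189826 -0.01801431  0.12767554]
```

View pics/p6.png

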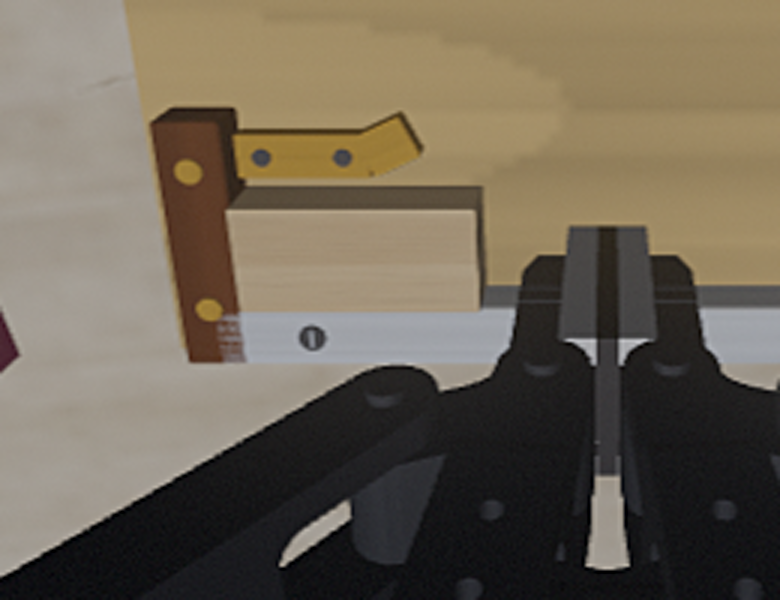

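The block is in the pocket against the stop and parallel to the rail. I check the rail gap numerically against the earlier flush view, which read 73.6 (block) against 75.4 (rail top).

```bash
python3 - <<'E'
from h import *
th,t=-0.1205,np.array([0.53099176,0.02341819])
R=np.array([[np.cos(th),-np.sin(th)],[np.sin(th),np.cos(th)]])
c=np.load("w6.npy",allow_pickle=True).item()
P=lambda x,y:(80+(x+.5)/3-.5,180+(y+.5)/3-.5)
for n,p,z in[('rail top',(495,307),.027),('rail base',(500,286),.012),('blk far L',(242,311),.03),('blk far R',(480,311),.03),('blk near L',(226,209),.03),('blk near R',(475,209),.03),('stop top at near',(234,125),.027),('stop top far',(240,315),.027)]:
    print(n,(cast(c,P(*p),z)[:2]-t)@R*1000)
E
```

```text
rail top [ 74.15795308 -74.33953425]
rail base [ 75.58260917 -74.53177554]
blk far L [  73.67877044 -149.55016065]
blk far R [ 73.71074489 -78.45928054]
blk near L [  40.29121402 -150.04564311]
blk near R [ 40.31011396 -78.47572417]
stop top at near [  15.71405659 -145.82147636]
stop top far [  76.87906818 -151.68417586]
```

```bash
python3 -c "
from rig import *
print(job_done())"
```

```text
the job is handed in; nothing more can be done
None
```

The pale block is home in the corner pocket, flat against the rail and the end stop as far as the last wrist picture shows; the arm finished clear, nothing else was touched, and the job is handed in, though its verdict wasn't shown.

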